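# Finish loading the tea-tasting caddy and lift it ready to carry

### The job

Get the tea-tasting caddy ready to carry: take the light bamboo spatula out of the blue drying block and slide it, blade down, all the way into the slotted holder in the wooden caddy, lowering it rather than dropping it, and let go of it. Then lift the loaded caddy by its handle bar until its underside is about 10 cm above the desk, keeping it level all the way so that the cups, the tin and the spatula stay as they stand, and finish while still holding it there, level and still. Leave the dark spatula and the other things on the desk where they are.

Things in the scene. Friction and masses are not known exactly. Their poses are not given: they have to be found in the camera images.
- spatula_mid (a point): Light bamboo tea spatula, 160 mm long, upright, blade down in a slot of the drying block. Point on its middle line, half-way up (80 mm above the foot). z up along it, x across its width, y through its thickness. Blade: lowest 60 mm, 36 mm wide, 5 mm thick. Handle above, to the top: 20 mm wide (x), 10 mm thick (y), flat faces. 30 g. Grasp it near its top, across the 10 mm thickness.
- spatula_foot (a point): The middle of the foot (lowest edge) of the light spatula's blade; same axes as spatula_mid.
- dark_spatula_mid (a point): The dark walnut tea spatula in the other slot of the drying block, same shape and size; it stays there. Point half-way up. The two spatulas stand edge to edge in one line, 75 mm between their middles.
- drying_block: Blue glazed drying block fixed to the desk, 170 mm (x) by 60 (y) by 55 high, left or right of the caddy. Origin at the centre of its underside. Two slots in its top, at x -37.5 and +37.5 mm, 40 mm long (x), 7 mm wide, 45 mm deep. The spatulas stand on the slot floors 10 mm above the desk, tops at 170 mm, their axes as the block's.
- caddy: Wooden tasting caddy, an open tote loose on the desk: 200 mm wide (x), 280 long (y), floor 8 mm thick, sides 44 mm high, end boards at y -135 and +135 mm (54 mm high, with a 56 mm wide upright to 172 mm in the middle). Origin at the centre of its underside, z up. About 0.8 kg loaded; then balanced under the middle of its bar within a few mm.
- caddy_bar: The caddy's dark handle bar, along the caddy's y between the uprights: 262 mm long, 20 wide (x), 26 high (z), flat faces. Origin at its centre, 155 mm above the caddy's underside, over its middle; axes as the caddy. The load stays below 100 mm above the underside, except the spatula once it is in (top at 176 mm).
- caddy_slot (a point): Centre of the floor of the slot in the dark holder block (64 by 32 mm) in the caddy: 58 mm to +x, 75 mm to +y of the caddy's middle, 16 mm above its underside; axes as the caddy. Slot 42 mm long (x), 9 mm wide (y), 42 mm deep, its mouth 58 mm above the underside with 3 mm bevels. The spatula's foot stands on this point when fully in.
- cup_a: White handle-less tea cup, 72 mm across, 58 mm high, standing loose on the caddy's floor. Origin at the centre of its underside.
- cup_b: Blue handle-less tea cup, 72 mm across, 58 mm high, standing loose on the caddy's floor. Origin at the centre of its underside.
- tea_tin: Green tea tin with a paper label, 60 mm across, 85 mm high, standing loose on the caddy's floor. Origin at the centre of its underside.
- teapot: Brown clay teapot, about 104 mm across plus spout and handle, 98 mm high, loose on the desk; a bystander. Origin under its middle.
- honey_jar: Amber honey jar with a yellow cap, 72 mm across, 105 mm high; a bystander. Origin under its middle.
- owl: Blue glazed owl figurine, 74 mm across, about 110 mm high; a bystander. Origin under its middle.
- remote: White remote control lying on the desk, 150 by 44 by 20 mm; a bystander. Origin under its middle.
- mouse: Black computer mouse on a cork mat, 104 by 60 by 32 mm; a bystander. Origin under its middle.
- spatula: The light spatula as a whole; origin at the middle of its foot (same as spatula_foot).
- dark_spatula: The dark spatula as a whole; origin at the middle of its foot.

How it is judged:
On the way, in this order (a step that is already met when the one before it is completed fails the run):
1. the light spatula stands fully home in the caddy's slot, let go, with the caddy still standing on the desk (x of spatula_foot in the frame of caddy_slot between -0.01 and 0.01 m and y of spatula_foot in the frame of caddy_slot between -0.008 and 0.008 m and z of spatula_foot in the frame of caddy_slot between -0.006 and 0.006 m and angle between the z axis of spatula_mid and the z axis of caddy_slot, either way round below 0.25 rad and contact force between spatula and the fingers below 0.05 N and height (world z) of caddy below 0.006 m), for 0.3 s.
2. the caddy is held by its bar, level, about 10 cm above the desk (height (world z) of caddy between 0.07 and 0.14 m and angle between caddy's own z axis and vertical below 0.1 rad and contact force between caddy_bar and the fingers above 3 N), for 0.3 s.
At the end, for the whole second after the job is handed in: The fingers hold the caddy by its bar, underside 70 to 140 mm above the desk, tilted under 0.10 rad, at rest, touching no bystander; spatula foot within 6 mm of the slot floor, 10 mm (x) and 8 mm (y) of its centre, within 0.25 rad of square; cups and tin stand on the caddy floor (all of step 2 and linear speed of caddy below 0.03 m/s and angular speed of caddy below 0.15 rad/s and x of spatula_foot in the frame of caddy_slot between -0.01 and 0.01 m and y of spatula_foot in the frame of caddy_slot between -0.008 and 0.008 m and z of spatula_foot in the frame of caddy_slot between -0.006 and 0.006 m and angle between the z axis of spatula_mid and the z axis of caddy_slot, either way round below 0.25 rad and z of cup_a in the frame of caddy between -0.004 and 0.022 m and x of cup_a in the frame of caddy between -0.09 and 0.09 m and y of cup_a in the frame of caddy between -0.13 and 0.13 m and angle between each of cup_a, cup_b, tea_tin's own z axis and vertical below 0.25 rad and z of cup_b in the frame of caddy between -0.004 and 0.022 m and x of cup_b in the frame of caddy between -0.09 and 0.09 m and y of cup_b in the frame of caddy between -0.13 and 0.13 m and z of tea_tin in the frame of caddy between -0.004 and 0.022 m and x of tea_tin in the frame of caddy between -0.09 and 0.09 m and y of tea_tin in the frame of caddy between -0.13 and 0.13 m and contact force between caddy and teapot below 0.2 N and contact force between caddy and honey_jar below 0.2 N and contact force between caddy and owl below 0.2 N and contact force between caddy and remote below 0.2 N and contact force between caddy and mouse below 0.2 N and contact force between caddy and drying_block below 0.2 N and contact force between caddy and dark_spatula below 0.2 N); the arm keeps its last pose, push and grip.
It fails at once if the light spatula is dropped (falls freely faster than 0.4 m/s, out of the fingers) (linear speed of spatula above 0.4 m/s and contact force between spatula and the fingers below 0.02 N).
It fails at once if the caddy is tilted by more than 0.2 rad (angle between caddy's own z axis and vertical above 0.2 rad).
It fails at once if a cup or the tin is tipped (angle between any of cup_a, cup_b, tea_tin's own z axis and vertical above 0.5 rad).
It fails at once if the dark spatula is taken out or moved by more than 20 mm (distance of dark_spatula_mid from where it was at the start of the episode above 0.02 m).
It fails at once if the teapot, honey jar, owl, remote or mouse is moved by more than 20 mm (distance of any of teapot, honey_jar, owl, remote, mouse from where it was at the start of the episode above 0.02 m).
It also fails if it takes over 64 s, if anything falls off the work surface, if the arm or the gripper's body presses on something with over 40 N, if the wrist force passes 120 N, or if a joint passes its speed limit or range.

### The arm

A 7-joint arm with a two-finger parallel gripper is mounted at the origin on the work surface. World frame = base frame: x ahead of the robot, y to its left, z up, the work surface at z = 0. Lengths are in m, angles in rad, forces in N, time in s.
With the tool pointing down it reaches from about 0.425 to 0.925 m from the base axis. Payload 6.8 kg.
Tool frame: the origin (TCP) lies on the front face of the gripper's body, between the roots of the fingers; the fingertips stand 73 mm ahead of it and the grasp point (between the pads) lies 54 mm ahead of it (env.nose_length is the distance from the TCP to the fingertips, in m); z points along the fingers, y is the line along which they close (so a half turn about z gives the same grasp; the last joint's range is limited). The gripper opens to 85 mm and grips with 20 to 120 N. Pads are 22 mm wide; open, the fingers measure 114 mm over their backs; the gripper's body (76 mm by 85 mm) begins 54 mm behind the grasp point. The pads swing forward as they close: fully open they stand 13 mm farther back than shut.
Start: joints at [-1.313, 0.477, 0.022, 1.555, -0.011, 1.109, -0.083], TCP at [0.241, 0.63, 0.304] pointing down, gripper open.
Joint ranges: [-2.96, 2.96], [-0.34, 2.1], [-1.41, 1.46], [0.24, 2.44], [-1.37, 4.51], [0.17, 1.92], [-2.96, 2.96]. Speed limits (rad/s): [2.39, 2.39, 3.14, 3.14, 3.14, 3.14, 3.14].

### API

Orientations are given as a unit quaternion [w, x, y, z].
In Python, from cell import env, kin, camera, calibration, job gives the robot as it stands. The module is installed in compiled form; this text tells all that it offers. Calls block until the motion is done:
- env.reach(position, orientation): joint-space move of the TCP to a pose.
- env.movel(position, velocity=0.15, rot=None, stop_force=None): straight line of the TCP; rot=None keeps the orientation; velocity is the mean speed in m/s. With stop_force (N) it stops when the force on the tool has changed by that much, and returns True; else False.
- env.goto_joints(angles): joint-space move.
- env.grip(opening, f_grip=None): finger opening in m; f_grip is the grip in N (None keeps the last); returns when the fingers have stopped.
- env.dwell(seconds).
- kin.inverse_kinematics(position, orientation): joint angles nearest the present ones, or None.
- env.get_state(): the state.
- camera(name): name is "side" or "top" or "wrist"; returns (picture, depth): 420x560x3 uint8, blue, green, red; 420x560 float32, m along the optical axis (not along the pixel's ray), 0 where there is no reading.
- calibration(name): a dict with "fx", "fy", "cx", "cy" (pixels), "rvec" (rotation vector, rad) and "tvec" (3), from world to camera coordinates, as OpenCV has them. Camera axes: x right, y down, z forward; pixel columns grow to the right and rows downward; lengths in m; the calibration is good to about 2 mm. A picture is of the moment at which its call begins: read the wrist's pose just before it. calibration takes no time and is no camera call; for the wrist camera it gives the pose at the moment of the call.
A pose or a line that the arm cannot do raises env.PlanningError and nothing moves.
- job.job_done(): hands the job in; it is judged then, once.
The state is a dict: "time": time; "qpos": joint angles; "joint_velocities": joint speeds; "joint_torque": joint torques, N m; "tcp_pos": TCP position; "orientation": TCP orientation; "force": force on the tool from outside, world axes, zero at the start; "torque": the same for the moment, N m; "opening": finger opening in m; "gripper_force": force on a finger pad.
Only numpy, scipy, OpenCV 4.12 (cv2) and the standard library are available. Lean on these libraries where they do the work, as an engineer would, in place of code of your own. Each camera call takes 0.05 s, during which the arm holds its last target. There are 200 camera calls.

## Working session

There is one attempt and no reset: what is moved stays moved. The work goes in short steps, each a Python script; the robot and the scene stay as the last script left them, time stands still between calls to the robot, and variables do not carry over. Pictures are saved under pics/ and viewed, at most 10 in all, crops included, and the job is handed in when it is done.

```bash
mkdir -p pics; ls; cat > h.py <<'E'
import numpy as np, cv2
from cell import env, kin, camera, calibration, job
from scipy.spatial.transform import Rotation as R
def cloud(name):
    c=calibration(name); im,d=camera(name)
    v,u=np.indices(d.shape)
    P=np.stack([(u-c['cx'])*d/c['fx'],(v-c['cy'])*d/c['fy'],d],-1)
    Rm=cv2.Rodrigues(np.array(c['rvec'],float))[0]
    W=(P-np.array(c['tvec']).ravel())@Rm
    W[d<=0]=np.nan
    return im,d,W
def quat(yaw): # tool down, tool y axis at angle yaw (world)
    y=np.array([np.cos(yaw),np.sin(yaw),0]); z=np.array([0,0,-1.]); x=np.cross(y,z)
    q=R.from_matrix(np.stack([x,y,z],1)).as_quat()
    return np.array([q[3],q[0],q[1],q[2]])
E
python3 - <<'E'
from h import *
for n in ("top","side"):
    im,d,W=cloud(n); np.savez(f"{n}.npz",im=im,W=W); cv2.imwrite(f"pics/{n}1.png",im)
    c=calibration(n);Rm=cv2.Rodrigues(np.array(c['rvec'],float))[0]
    print(n,c['fx'],"cam at",-Rm.T@np.array(c['tvec']).ravel(),"dir",Rm[2], (d>0).mean())
s=env.get_state();print(s['time'],s['tcp_pos'],s['orientation'],s['opening'],env.nose_length)
E
```

```text
pics
top 493.48326765142383 cam at [0.3616243  0.00824624 1.77838079] dir [ 0.1396299   0.00664075 -0.99018149] 0.9960671768707483
side 517.9312177953962 cam at [0.57523828 1.12896331 1.16055963] dir [ 0.00525727 -0.73247691 -0.68077158] 0.9959608843537415
0.1 [0.24129023 0.62996159 0.30301572] [-9.04368204e-05  1.81860780e-01  9.83323947e-01 -8.15069853e-04] 0.08562680094642096 0.0726
```

View pics/top1.png

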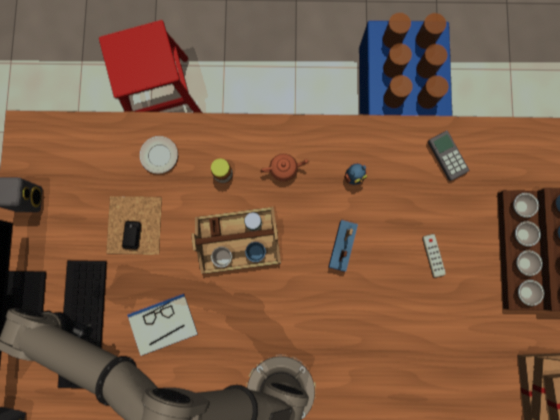

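View pics/side1.png

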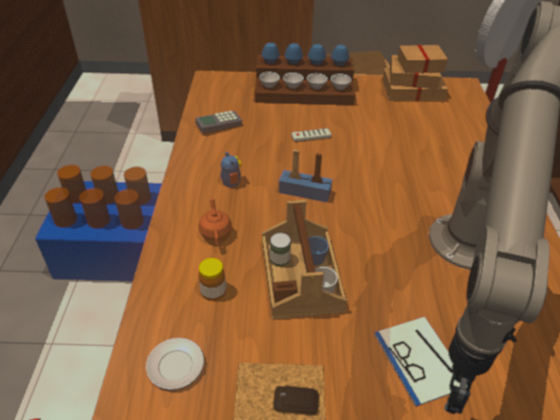

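The top view has image up = +x and left = +y. The caddy is at about (237,242), with its bar running across and the dark holder at (215,228), the +x/+y corner. The block is at (343,246). In the side view the light spatula is at (296,165), the far-x one, and the dark one is at (318,168). Next I'll take the metric estimate from both clouds.

```bash
python3 - <<'E'
import numpy as np,cv2
for n,boxes in (("top",{"caddy":(185,200,290,282),"block":(322,212,365,280)}),("side",{"caddy":(250,195,355,325),"block":(270,145,340,205)})):
    f=np.load(n+".npz");W=f['W'];im=f['im'].astype(int)
    for k,(a,b,c,d) in boxes.items():
        P=W[b:d,a:c].reshape(-1,3);C=im[b:d,a:c].reshape(-1,3)
        def rep(lab,m):
            p=P[m]
            if len(p)<5: print(n,k,lab,len(p));return
            r=cv2.minAreaRect(p[:,:2].astype(np.float32)*1000)
            print(n,k,lab,len(p),"mean",p.mean(0).round(4),"med z",np.median(p[:,2]).round(4),"rect",np.round(r[0],1),np.round(r[1],1),round(r[2],1))
        z=P[:,2]
        if k=="caddy":
            rep("bar/up",(z>.15)&(z<.19)); rep("all",(z>.035)&(z<.2))
            dark=C.sum(1)<170
            rep("dark50-65",dark&(z>.045)&(z<.07)); rep("darkbar",dark&(z>.155)&(z<.185))
        else:
            rep("top",(z>.045)&(z<.062)); hi=(z>.08)&(z<.2)
            m=hi&(C[:,2]>110);rep("light",m);rep("dark",hi&~m)
            rep("tops",(z>.16)&(z<.18))
            print(C[hi][:12].tolist())
E
```

```text
top caddy bar/up 629 mean [0.5144 0.16   0.1676] med z 0.1681 rect [515.  158.7] [ 54.7 281.9] 8.5
top caddy all 2028 mean [0.5175 0.1676 0.0964] med z 0.0752 rect [515.4 159. ] [201.1 282.2] 8.3
top caddy dark50-65 210 mean [0.5377 0.2136 0.0568] med z 0.057 rect [521.6 184.3] [162.8 219.5] 10.2
top caddy darkbar 373 mean [0.5149 0.1633 0.1679] med z 0.1682 rect [511.6 161. ] [ 40.4 255.7] 8.3
top block top 698 mean [ 0.4996 -0.2105  0.0546] med z 0.0548 rect [ 500.9 -212.2] [ 61.4 170. ] 75.9
top block light 12 mean [ 0.5395 -0.2217  0.1699] med z 0.1716 rect [ 539.2 -221.9] [ 7.9 12.5] 72.0
top block dark 69 mean [ 0.4927 -0.2077  0.1375] med z 0.1456 rect [ 498.3 -210.8] [ 11.2 103.3] 76.4
top block tops 37 mean [ 0.5013 -0.2118  0.1697] med z 0.1704 rect [ 501.  -211.9] [10.4 92. ] 76.4
[[88, 106, 121], [92, 117, 135], [58, 76, 92], [80, 113, 141], [90, 125, 153], [97, 115, 129], [35, 46, 58], [33, 49, 63], [51, 76, 97], [79, 116, 147], [86, 121, 151], [95, 107, 118]]
side caddy bar/up 876 mean [0.5158 0.1757 0.1657] med z 0.167 rect [516.1 160.9] [ 56.2 289.7] 8.1
side caddy al
[... 190 characters left out ...]
ide caddy darkbar 23 mean [0.5325 0.1187 0.1622] med z 0.1635 rect [532.8 117.3] [  1.3 128.9] 9.0
side block top 605 mean [ 0.5011 -0.2029  0.0541] med z 0.0544 rect [ 501.2 -211.3] [ 72.7 171.2] 74.2
side block light 141 mean [ 0.5242 -0.1051  0.1537] med z 0.1672 rect [508.6 -92.1] [262.   93.8] 86.6
side block dark 233 mean [ 0.4996 -0.1823  0.1279] med z 0.1281 rect [529.5 -90.2] [255.6  91.7] 76.1
side block tops 133 mean [ 0.5239 -0.057   0.1679] med z 0.1678 rect [509.2 -91.4] [262.9  90.9] 86.2
[[72, 123, 175], [70, 124, 177], [80, 121, 167], [78, 125, 166], [72, 124, 168], [72, 121, 168], [70, 121, 166], [65, 115, 165], [63, 101, 143], [66, 99, 134], [61, 100, 132], [62, 104, 139]]
```

Both views agree within about 2 mm. The caddy centre is (0.515, 0.159) at yaw 8.4°, with bar top z 0.168. The block is at (0.501, -0.212), axis -13.8°, spatula tops z 0.170, and the light spatula is at about (0.538, -0.221). I'll move above each place and check with the wrist camera.

```bash
cat >> h.py <<'E'
YC=np.radians(8.4); C=np.array([.5153,.1590])
def cad(x,y): return C+[x*np.cos(YC)-y*np.sin(YC), x*np.sin(YC)+y*np.cos(YC)]
SLOT=cad(.058,.075)
YB=np.radians(-13.9); SP=np.array([.501,-.212])+.0375*np.array([np.cos(YB),np.sin(YB)])
E
python3 - <<'E'
from h import *
print(SLOT,SP)
for p,y in ((SP,YB+np.pi/2),(SLOT,YC+np.pi/2),(C,YC),(C,YC+np.pi)):
    print(np.round(kin.inverse_kinematics([*p,.3],quat(y)),2))
s=env.get_state(); env.movel([*s['tcp_pos'][:2],.36])
env.reach([*(SLOT),.40],quat(YC+np.pi/2))
im,d,W=cloud("wrist"); np.savez("w1.npz",im=im,W=W,K=0); cv2.imwrite("pics/w1.png",im)
env.reach([*SP,.40],quat(YB+np.pi/2))
im2,d,W=cloud("wrist"); np.savez("w2.npz",im=im2,W=W)
cv2.imwrite("pics/w12.png",cv2.resize(np.hstack([im,im2]),(800,300)))
print(env.get_state()['time'])
E
```

```text
[0.56172157 0.24166824] [ 0.53740187 -0.22100855]
[-0.35  0.42  0.84  1.83 -0.36  1.05  1.96]
[-0.6   0.38  0.12  1.72 -0.05  1.04  1.25]
[-0.81  0.27  0.48  1.91 -0.15  0.99 -0.12]
[-0.35  0.26 -0.08  1.88  0.03  1.    2.85]
4.25
```

View pics/w12.png

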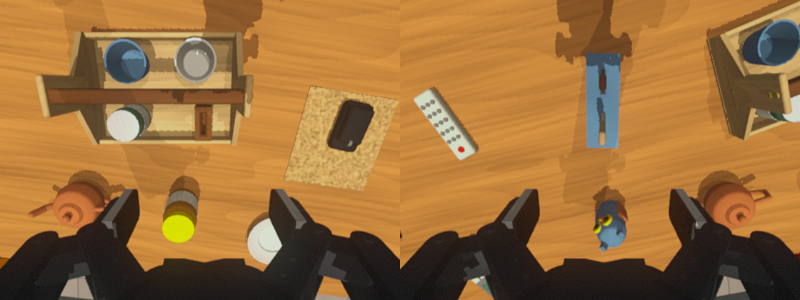

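The left half shows the caddy, with the holder and its slot at about (203,122) and the bar across the middle. The right half shows the block with the light spatula's top at (602,130) and the dark one at (602,80). Next I'll measure these in the wrist clouds.

```bash
python3 - <<'E'
from h import *
def rect(p): r=cv2.minAreaRect(p[:,:2].astype(np.float32)*1000); return np.round(r[0],1),np.round(r[1],1),round(r[2],1),len(p),np.median(p[:,2]).round(4)
f=np.load("w1.npz");P=f['W'].reshape(-1,3);im=f['im'].reshape(-1,3).astype(int)
L=lambda P,c,y:(P[:,:2]-c)@np.array([[np.cos(y),-np.sin(y)],[np.sin(y),np.cos(y)]])
l=L(P,C,YC);z=P[:,2]
m=(np.abs(l[:,0])<.05)&(np.abs(l[:,1])<.15)&(z>.16)&(z<.18);print("bar+up",rect(P[m]))
m2=m&(np.abs(l[:,1])<.11);print("bar",rect(P[m2]), "local x",l[m2,0].min(),l[m2,0].max())
m=(np.abs(l[:,0])<.12)&(np.abs(l[:,1])<.16)&(z>.03)&(z<.2);print("caddy",rect(P[m]))
m=(l[:,0]>.012)&(l[:,0]<.092)&(l[:,1]>.045)&(l[:,1]<.105)&(z>.053)&(z<.065);print("holder",rect(P[m]))
h=l[m];print("local",h.min(0),h.max(0))
f2=(l[:,0]>.03)&(l[:,0]<.085)&(l[:,1]>.063)&(l[:,1]<.09)&(z<.05)&(z>.005);print("in slot",f2.sum(),l[f2].min(0) if f2.any() else 0,l[f2].max(0) if f2.any() else 0,np.median(l[f2],0),np.median(P[f2],0))
f=np.load("w2.npz");P=f['W'].reshape(-1,3);z=P[:,2];l=L(P,np.array([.501,-.212]),YB)
b=(np.abs(l[:,0])<.1)&(np.abs(l[:,1])<.045)
print("block",rect(P[b&(z>.05)&(z<.06)]))
print("light top",rect(P[b&(l[:,0]>0)&(z>.163)&(z<.18)]),"dark top",rect(P[b&(l[:,0]<0)&(z>.163)&(z<.18)]))
E
```

```text
bar+up (array([518.5, 160.3]), array([ 55.2, 282. ]), 8.5, 7595, np.float64(0.1676))
bar (array([518.9, 159.5]), array([ 19.9, 220. ]), 8.4, 5049, np.float64(0.1674)) local x -0.006357129145570754 0.013563208740403503
caddy (array([518.3, 160. ]), array([199.6, 282.5]), 8.4, 23705, np.float64(0.0825))
holder (array([563.9, 241.9]), array([62.2, 31.8]), 8.9, 903, np.float64(0.0576))
local [0.0291785  0.05888583] [0.09130967 0.09088932]
in slot 210 [0.0451063  0.07041455] [0.08288717 0.07908939] [0.06720064 0.07464983] [0.57099555 0.24269315 0.01605243]
block (array([ 504.2, -212.5]), array([ 60. , 170.4]), 75.6, 5418, np.float64(0.0547))
light top (array([ 539.8, -221.9]), array([ 9.1, 18.8]), 76.3, 191, np.float64(0.1691)) dark top (array([ 467.9, -203.6]), array([ 9.3, 19.6]), 76.4, 231, np.float64(0.1693))
```

The wrist view confirms the layout, with both places shifted by the same ~2–3 mm. I'll use its values so the pick and place stay consistent, then pick up the spatula.

```bash
cat >> h.py <<'E'
C=np.array([.5177,.1598]); SLOT=cad(.058,.075); YB=np.radians(-13.8); SP=np.array([.5393,-.2216])
E
python3 - <<'E'
from h import *
print(SLOT,SP); q=quat(YB+np.pi/2)
env.grip(.05,f_grip=40)
env.movel([*SP,.26],rot=q); print(env.movel([*SP,.209],velocity=.06,stop_force=8))
env.grip(.0,f_grip=40); s=env.get_state(); print(s['opening'],s['gripper_force'],s['force'],s['tcp_pos'])
env.movel([*SP,.25],velocity=.05); print(env.get_state()['force'])
env.movel([*SP,.42],velocity=.12)
env.movel([*SLOT,.42],velocity=.15,rot=quat(YC+np.pi/2))
env.dwell(.3)
s=env.get_state(); print(s['time'],s['opening'],s['tcp_pos'],s['force'])
rows=[]
for n in("side","wrist"):
    im,d,W=cloud(n); np.savez(n+"2.npz",im=im,W=W); rows.append(im)
cv2.imwrite("pics/h.png",cv2.resize(np.hstack(rows),(800,300)))
E
```

```text
[0.56412157 0.24246824] [ 0.5393 -0.2216]
False
0.009571790346958979 39.8392528295517 [-0.78957751  0.16848288  2.18358057] [ 0.53952532 -0.22172392  0.20933843]
[0.83497939 0.1718567  0.87827345]
13.2917 0.009371252601273179 [0.56411261 0.24239065 0.42002487] [ 0.1614524   0.20968688 -0.2493584 ]
```

View pics/h.png

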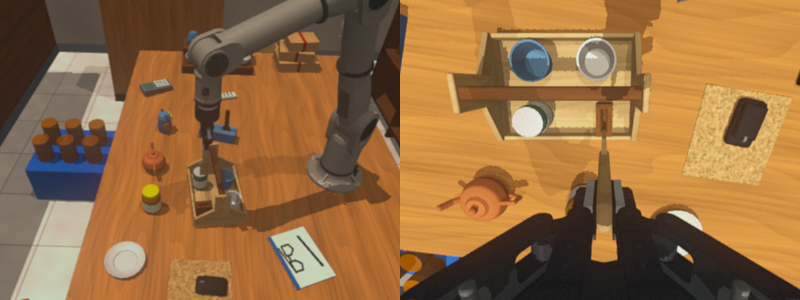

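The spatula is held by its top, blade down, over the holder, with its blade tip at about (604,140) in the wrist view. I'll measure the foot and its tilt in the clouds, and re-measure the holder.

```bash
python3 - <<'E'
from h import *
T=np.array([[np.cos(YC),-np.sin(YC)],[np.sin(YC),np.cos(YC)]])
for n in("wrist2","side2"):
    P=np.load(n+".npz")['W'].reshape(-1,3); l=(P[:,:2]-SLOT)@T; z=P[:,2]
    m=(np.abs(l).max(1)<.035)&(z>.205)&(z<.335)
    print(n,"zmin",np.percentile(z[m],1))
    for a,b in((.205,.235),(.235,.265),(.29,.32)):
        k=m&(z>a)&(z<b); print(a,k.sum(),np.percentile(l[k],3,axis=0).round(4) if k.any() else'',np.percentile(l[k],97,axis=0).round(4) if k.any() else'')
    k=(l[:,0]>-.045)&(l[:,0]<.04)&(np.abs(l[:,1])<.03)&(z>.053)&(z<.065)
    if k.sum()>20: print("holder",cv2.minAreaRect((l[k]*1000).astype(np.float32)),k.sum())
E
```

```text
wrist2 zmin 0.22828448958958497
0.205 18 [-0.0169 -0.0022] [-0.0158  0.0022]
0.235 53 [-0.0172 -0.0021] [-0.0162  0.002 ]
0.29 260 [-0.0096 -0.0048] [-0.0062  0.0043]
holder ((0.2035083770751953, -0.3644285202026367), (31.343191146850586, 62.94363021850586), 89.72227478027344) 787
side2 zmin 0.22216274948295336
0.205 56 [-0.0174 -0.0008] [0.0149 0.0052]
0.235 118 [-0.0168 -0.0001] [0.0156 0.0059]
0.29 83 [-0.0099 -0.0014] [0.0093 0.0077]
holder ((-1.2270069122314453, 0.8840484619140625), (38.11859893798828, 64.11507415771484), 89.05708312988281) 213
```

The spatula is upright and within about 1 mm of the slot axis, foot at z ≈ 0.221. I'll lower it with a force stop.

```bash
python3 - <<'E'
from h import *
env.movel([*SLOT,.27],velocity=.12)
hit=env.movel([*SLOT,.2155],velocity=.04,stop_force=6)
s=env.get_state(); print(hit,s['tcp_pos'],s['force'],s['time'],s['opening'])
E
```

```text
False [0.56424722 0.24253526 0.21577488] [ 0.51887911 -0.58650805 -0.93338134] 16.3 0.009529516531996454
```

```bash
python3 - <<'E'
from h import *
hit=env.movel([*SLOT,.210],velocity=.015,stop_force=4)
s=env.get_state(); print(hit,s['tcp_pos'],s['force'])
env.grip(.03); env.dwell(.3)
env.movel([*SLOT,.33],velocity=.1); env.dwell(.4)
im,d,W=cloud("wrist"); np.savez("w3.npz",im=im,W=W); im2=camera("side")[0]
cv2.imwrite("pics/p.png",cv2.resize(np.hstack([im2,im]),(800,300)))
T=np.array([[np.cos(YC),-np.sin(YC)],[np.sin(YC),np.cos(YC)]])
P=W.reshape(-1,3); l=(P[:,:2]-SLOT)@T; z=P[:,2]
k=(np.abs(l[:,0])<.03)&(np.abs(l[:,1])<.03)&(z>.08)&(z<.2); t=k&(z>.165)
print("top z",np.percentile(z[k],[50,90,97]),"xy",np.median(l[t],0), t.sum())
l=(P[:,:2]-C)@T
m=(np.abs(l[:,0])<.03)&(np.abs(l[:,1])<.11)&(z>.155)&(z<.18)
print("bar",cv2.minAreaRect((P[m,:2]*1000).astype(np.float32)),np.median(z[m]), env.get_state()['time'])
E
```

```text
True [0.56441277 0.24256454 0.21534521] [-0.746613   -1.16835428  4.64952878]
top z [0.17193503 0.176038   0.17659596] xy [-0.0004725   0.00026802] 342
bar ((518.7106323242188, 159.94171142578125), (20.22867202758789, 219.96762084960938), 8.36668586730957) 0.16738343236088862 18.95
```

View pics/p.png

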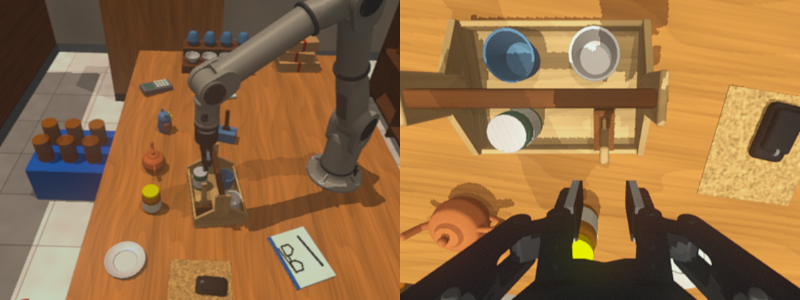

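The spatula is home: its top is at 0.176 as it should be, it's centred in the holder within 0.5 mm, and the cups and tin are untouched. Next I'll grip the bar.

```bash
python3 - <<'E'
from h import *
B=np.array([.5184,.1599]); q=quat(YC)
env.reach([*B,.36],q); env.grip(.06)
env.movel([*B,.25],velocity=.12,rot=q); print(env.movel([*B,.209],velocity=.05,stop_force=8))
env.grip(.0,f_grip=110); env.dwell(.3)
s=env.get_state(); print(s['opening'],s['gripper_force'],s['force'],s['tcp_pos'])
env.movel([*B,.219],velocity=.02); env.dwell(.3)
s=env.get_state(); print(s['opening'],s['force'],s['torque'],s['tcp_pos'],s['time'])
E
```

```text
False
0.018021638385629413 108.42666506767273 [-3.987635   -0.86703951  5.56089193] [0.51807903 0.15988128 0.20936716]
0.018498326251468265 [ 1.03038115 -0.7124365  -7.89215713] [ 0.02191875  0.04012821 -0.04384282] [0.51835896 0.15986813 0.21892084] 24.3667
```

The full weight (about 8 N) is on the gripper with almost no moment, so I'll lift slowly.

```bash
python3 - <<'E'
from h import *
B=np.array([.5184,.1599])
env.movel([*B,.311],velocity=.05); env.dwell(.8)
s=env.get_state(); print(s['opening'],s['gripper_force'],s['force'],s['torque'],s['tcp_pos'],np.abs(s['joint_velocities']).max(),s['time'])
im,d,W=cloud("side"); im2,_,W2=cloud("top")
cv2.imwrite("pics/f.png",np.hstack([cv2.resize(im[150:360,180:430],(500,420)),cv2.resize(im2[180:300,170:310],(300,420))]))
T=np.array([[np.cos(YC),-np.sin(YC)],[np.sin(YC),np.cos(YC)]])
P=np.vstack([W.reshape(-1,3),W2.reshape(-1,3)]); l=(P[:,:2]-B)@T; z=P[:,2]
for sg in(-1,1):
    k=(abs(l[:,0]-sg*.097)<.003)&(abs(l[:,1])<.12)&(z>.1); print("side",sg,np.percentile(z[k],90) if k.any() else 0)
    k=(abs(l[:,0])<.02)&(abs(l[:,1]-sg*.135)<.005)&(z>.2)&(z<.3); print("upright",sg,np.percentile(z[k],90) if k.any() else 0)
k=(abs(l[:,0]-.058)<.02)&(abs(l[:,1]-.075)<.015)&(z>.2)&(z<.3); print("spatula top",np.percentile(z[k],97),np.median(l[k],0))
E
```

```text
0.018755062212841775 107.64810562133789 [ 0.78373139  0.25809827 -8.77442009] [0.0197955  0.00125671 0.02548212] [0.51839974 0.15991112 0.31100104] 0.004415889733807137 27.1583
side -1 0.672655021800112
upright -1 0.2772609401693722
side 1 0.14787290598104558
upright 1 0.27402681700272663
spatula top 0.27912778803694877 [0.05817106 0.07994567]
```

View pics/f.png

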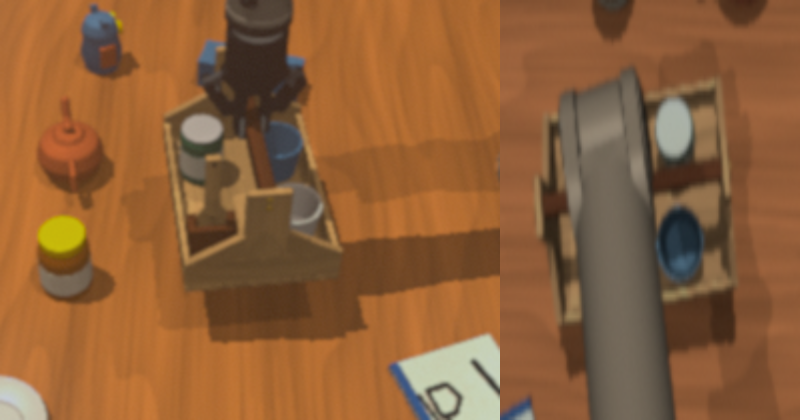

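The caddy hangs about 102 mm above the desk, tilted about 0.01 rad (upright tops at 0.277 and 0.274). The cups, tin and spatula are standing as before and everything is at rest. I'm handing it in.

```bash
python3 -c "
from h import *
print(job.job_done())"
```

```text
the job is handed in; nothing more can be done
None
```

I put the light spatula fully into the caddy's slot, lifted the loaded caddy level to about 10 cm above the desk, and handed the job in with it still held there; the judge's result was not shown.

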